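# Put stray stock back in its display trays on a herb shop counter

## Task

Four stray items of stock stand about the herb shop's counter: a small dropper bottle, a squat jar, a square tin caddy and an upright carton. Stand each one upright in the display tray that already holds two of its own kind, centred on that tray's empty cork disc, with the caddy and the carton squared up to the tray and the carton facing the same way as its neighbours. Leave the large bottle and the mortar where they stand, and knock nothing over.

Things in the scene. Friction and masses are not known exactly. Their poses are not given: they have to be found in the camera images.
- bottle_mid (a point): Stray dropper bottle, loose: amber glass with a paper label, 34 mm across and 100 mm high in all; the straight glass body is 68 mm high, with a narrower black cap (22 mm) and rubber top above. About 90 g (0.7 to 1.4 times). The point is on its axis half-way up, 50 mm above its underside; z is up its axis.
- jar_mid (a point): Stray squat jar, loose: amber glass 50 mm across with a flat black lid 52 mm across over the top 15 mm, 50 mm high in all. About 140 g (0.7 to 1.4 times). The point is on its axis half-way up, 25 mm above its underside; z is up its axis.
- caddy_mid (a point): Stray square caddy, loose: aluminium tin 46 by 46 mm, 56 mm high, with a round lid (36 mm across, 10 mm high) on top, 66 mm in all. About 120 g (0.7 to 1.4 times). The point is on its axis, 33 mm above its underside; x and y are square to its sides, z up.
- carton_mid (a point): Stray upright carton, loose: rigid cardboard, 30 mm thick (its x), 56 mm wide (its y), 76 mm high, closed. About 90 g (0.7 to 1.4 times). The point is at its centre, 38 mm above its underside. Its two neighbours in the tray stand with their axes along those of the tray.
- bottle_spot (a point): Centre of the empty cork disc (62 mm across) in the dropper bottles' tray, on its floor, 5 mm above the counter. Fixed low red-brown wood tray, 130 (x) by 170 mm (y), rim 5 mm above its floor, turned up to 0.3 rad; z up. Disc centre is 40 mm from the tray's middle towards -y; two fixed neighbours of the same kind, square to the tray, stand 83 mm away along +y, 28 mm to either side in x.
- jar_spot (a point): Centre of the empty cork disc (62 mm across) in the squat jars' tray, on its floor, 5 mm above the counter. Fixed low red-brown wood tray, 130 (x) by 170 mm (y), rim 5 mm above its floor, turned up to 0.3 rad; z up. Disc centre is 40 mm from the tray's middle towards +y; two fixed neighbours of the same kind, square to the tray, stand 83 mm away along -y, 28 mm to either side in x.
- caddy_spot (a point): Centre of the empty cork disc (62 mm across) in the square caddies' tray, on its floor, 5 mm above the counter. Fixed low red-brown wood tray, 130 (x) by 170 mm (y), rim 5 mm above its floor, turned up to 0.3 rad; z up. Disc centre is 40 mm from the tray's middle towards -y; two fixed neighbours of the same kind, square to the tray, stand 83 mm away along +y, 28 mm to either side in x.
- carton_spot (a point): Centre of the empty cork disc (62 mm across) in the cartons' tray, on its floor, 5 mm above the counter. Fixed low red-brown wood tray, 130 (x) by 170 mm (y), rim 5 mm above its floor, turned up to 0.3 rad; z up. Disc centre is 40 mm from the tray's middle towards +y; two fixed neighbours of the same kind, square to the tray, stand 83 mm away along -y, 28 mm to either side in x.
- big_bottle_mid (a point): Bystander, loose: large amber bottle, 62 mm across, 127 mm high, with a black cap, standing among the strays; it belongs to no tray. The point is on its axis half-way up.
- mortar_mid (a point): Bystander, loose: small pale stone mortar (an open bowl), 76 mm across the rim, 60 mm high, empty, standing among the strays. The point is on its axis half-way up. The other unlisted things among or beside the trays (roll of tape, order pad, bell, dish, scoop) are under 45 mm high.
There are look-alikes about, which are no part of the job. Of the things shaped like the part that bears caddy_mid, the aluminium one is meant.

How it is judged:
By the outcome, as a careful person would: the job done as asked, in the order asked, and still so for the second after the job is handed in, with the robot touching nothing.
It also fails if it takes over 109 s, if anything falls off the work surface, if the arm or the gripper's body presses on something with over 40 N, if the wrist force passes 120 N, or if a joint passes its speed limit or range.

## Robot

A 7-joint arm with a two-finger parallel gripper is mounted at the origin on the work surface. World frame = base frame: x ahead of the robot, y to its left, z up, the work surface at z = 0. Lengths are in m, angles in rad, forces in N, time in s.
With the tool pointing down it reaches from about 0.425 to 0.925 m from the base axis. Payload 6.8 kg.
Tool frame: the origin (TCP) lies midway between the tips of the shut fingers; the grasp point (between the pads) lies 19 mm behind it; x points along the fingers, y is the direction in which the jaws open and shut, and the axes are right-handed (so a half turn about x gives the same grasp; the last joint's range is limited). The gripper opens to 85 mm and grips with 20 to 120 N. Pads are 22 mm wide; open, the fingers measure 114 mm over their backs; the gripper's body (76 mm by 85 mm) begins 54 mm behind the grasp point. The pads swing forward as they close: fully open they stand 13 mm farther back than shut.
Start: joints at [-1.41, 0.477, 0.022, 1.555, -0.011, 1.109, -0.083], TCP at [0.179, 0.651, 0.231] pointing down, gripper open.
Joint ranges: [-2.96, 2.96], [-0.34, 2.1], [-1.41, 1.46], [0.24, 2.44], [-1.37, 4.51], [0.17, 1.92], [-2.96, 2.96]. Speed limits (rad/s): [2.39, 2.39, 3.14, 3.14, 3.14, 3.14, 3.14].

## Interface

Orientations are given as a rotation vector (axis times angle).
In Python, from bench import r, viewer, nets gives the robot as it stands.
- The arm moves only by the shell command python3 -m pendant 'ROWS' [FORCE]. ROWS is JSON, one flat list of numbers, 5 for each row, row after row: the finger opening in mm, from 0 to 85.4, then the shift along the tool's x, y, z in mm, then the turn about the tool's x in rad. A call has 1 to 20 rows; each row shifts and turns the commanded pose from where the row before left it, along the tool's axes as they then stand; what a row does not reach is not made up. A row lasts 1/8 s, in which the tool goes at most 62.5 mm and 10.7 degrees, less where a joint would pass 70% of its speed; a pose out of reach is approached as far as the arm can. A call with a gripper value outside its range is refused whole. The fingers move at their own pace and stop on an object; FORCE is the grip in N (left out, the last holds). Time passes only in rows, so rows that do not move let the fingers close. It gives the time, the measured TCP pose, the force and the opening at its end, in the units of the state.
- r.get_obs(): the state, without advancing time (a new reading comes with each control period).
- viewer.grab_frame(name): name is "side" or "top"; returns (picture, depth): 384x512x3 uint8, red, green, blue; 384x512 float32, m along the optical axis (not along the pixel's ray), 0 where there is no reading.
- viewer.calibration(name): a dict with "mtx" (3x3 intrinsics, pixels), "distortion" ([k1, k2, p1, p2, k3] as OpenCV has them; the pictures are not rectified), "world_to_cam" (4x4, takes a point from world to camera coordinates). Camera axes: x right, y up, looking along -z (the intrinsics and any distortion apply to the point x, -y, -z); pixel columns grow to the right and rows downward; lengths in m; the calibration is good to about 2 mm. A picture is of the moment at which its call begins. calibration takes no time and is no camera call.
- r.hand_in(): hands the job in, once; it reports no verdict.
Trained networks look in the newest picture that a camera, given by its name, has taken for a name from the list of things; names that differ only in an ending like _2 or _b are one class to them, and where a whole thing is asked for, a point or a joint stands for the part that bears it (a point fixed in the world has none). Each returns a list of dicts, best first, with "score" (0 to 1); they miss things now and then, are a little off and sometimes report something else, mostly with a low value. They report only what shows in the picture. A call takes as long as a camera call. They do not tell look-alikes from the thing itself.
- nets.look_for(name, camera): "location" ([x, y, z] in m, in world coordinates, good to about 4 mm: the middle of the surface that is visible of it).
- nets.silhouettes(name, camera): "mask" (384x512 bool, what is visible of it).
The state is a dict: "clock": time; "joints": joint angles; "qvel": joint speeds; "tau": joint torques, N m; "tcp_pos": TCP position; "orientation": TCP orientation; "contact_force": force on the tool from outside, world axes, zero at the start; "moment": the same for the moment, N m; "grip_width": finger opening in m.
Only numpy, scipy, OpenCV 4.12 (cv2) and the standard library are available. Lean on these libraries where they do the work, as an engineer would, in place of code of your own. Each camera call takes 0.05 s, during which the arm holds its last target. There are 200 camera calls.

## Working session

There is one attempt and no reset: what is moved stays moved. The work goes in short steps, Python scripts to look and compute and a shell command to move; the robot and the scene stay as the last step left them, time stands still between calls to the robot, and variables do not carry over. Pictures are saved under pics/ and viewed, about 12 in all and at most 16, crops included, and the job is handed in when it is done.

```bash
mkdir -p pics; ls
python3 - <<'E'
from bench import r,viewer,nets
import cv2,numpy as np
o=r.get_obs(); print({k:np.round(v,3) for k,v in o.items()})
for c in ("top","side"):
    p,d=viewer.grab_frame(c); cv2.imwrite(f"pics/{c}0.png",cv2.resize(p[:,:,::-1],(800,600))); np.savez(f"{c}0.npz",p=p,d=d)
    k=viewer.calibration(c); print(c,k)
    for n in "bottle_mid jar_mid caddy_mid carton_mid bottle_spot jar_spot caddy_spot carton_spot big_bottle_mid mortar_mid".split():
        print(n,[(round(x["score"],2),np.round(x["location"],3).tolist()) for x in nets.look_for(n,c)][:5])
E
```

```text
pics
{'clock': np.float64(0.0), 'joints': array([-1.41 ,  0.478,  0.022,  1.556, -0.012,  1.109, -0.083]), 'qvel': array([ 0.002,  0.   ,  0.   ,  0.001, -0.001, -0.002,  0.   ]), 'tau': array([ 1.0000e-03, -5.9645e+01,  1.6080e+00, -2.8120e+01,  1.3000e-02,
        9.0000e-03,  0.0000e+00]), 'tcp_pos': array([0.179, 0.65 , 0.23 ]), 'orientation': array([ 0.21 ,  1.561, -0.212]), 'contact_force': array([-0.737, -0.291,  0.339]), 'moment': array([-0.02 ,  0.018,  0.044]), 'grip_width': np.float64(0.086)}
top {'mtx': array([[483.31322794,   0.        , 254.95737625],
       [  0.        , 483.31322794, 191.40964551],
       [  0.        ,   0.        ,   1.        ]]), 'distortion': array([-0.20376089,  0.        ,  0.        ,  0.        ,  0.        ]), 'world_to_cam': array([[ 1.00165475e-02, -9.99875417e-01,  1.21991346e-02,
        -1.22674099e-03],
       [ 9.89591421e-01,  1.16634906e-02,  1.43432151e-01,
        -5.26086894e-01],
       [-1.43556566e-01,  1.06354640e-02,  9.89584963e-01,
        -1.42482662e+00],
       [ 0.00000000e+00,  0.00000000e+00,  0.00000000e+00,
      
[... 945 characters left out ...]
        ,  0.        ,  0.        ,  1.        ]])}
bottle_mid [(0.98, [0.47, -0.23, 0.052])]
jar_mid [(0.85, [0.371, 0.284, 0.041]), (0.56, [0.458, 0.039, 0.076]), (0.33, [0.469, -0.229, 0.054])]
caddy_mid [(0.85, [0.364, 0.113, 0.047]), (0.77, [0.481, 0.196, 0.047]), (0.68, [0.675, 0.408, 0.039]), (0.33, [0.373, 0.285, 0.041]), (0.33, [0.463, -0.064, 0.043])]
carton_mid [(0.58, [0.368, -0.301, 0.06])]
bottle_spot [(0.91, [0.623, 0.138, 0.005]), (0.51, [0.364, -0.305, 0.065])]
jar_spot [(0.85, [0.507, -0.414, 0.002])]
caddy_spot [(0.62, [0.507, 0.4, 0.004])]
carton_spot [(0.61, [0.61, -0.181, 0.009])]
big_bottle_mid [(0.65, [0.461, 0.038, 0.077])]
mortar_mid [(0.94, [0.459, -0.063, 0.039])]
```

View pics/top0.png

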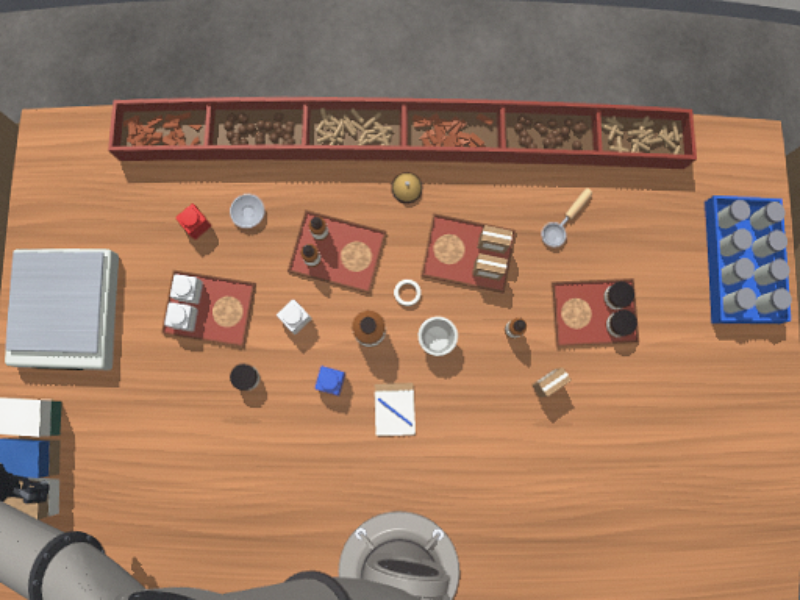

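View pics/side0.png

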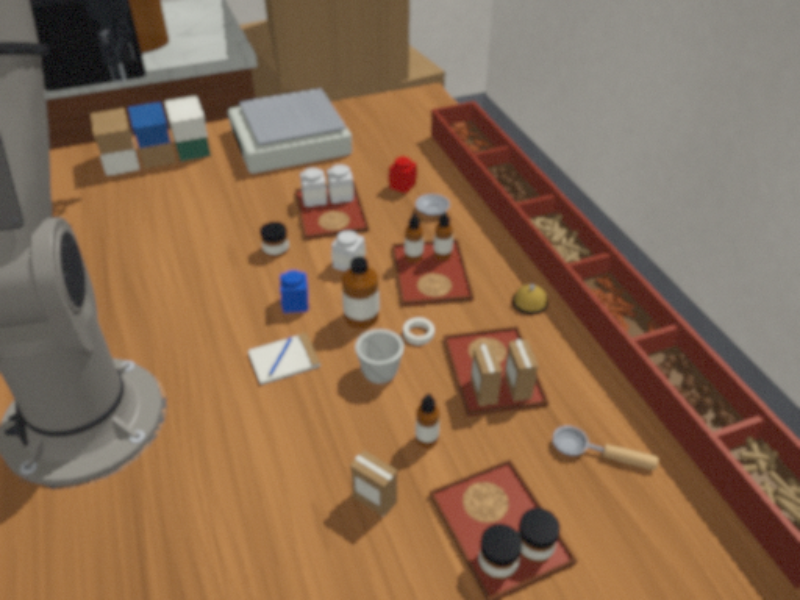

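```bash
cat > h.py <<'E'
from bench import r,viewer,nets
import cv2,numpy as np
def rays(c,uv):
    k=viewer.calibration(c); W=k["world_to_cam"]
    n=cv2.undistortPoints(np.float32(uv).reshape(-1,1,2),k["mtx"],k["distortion"])[:,0]
    d=np.c_[n[:,0],-n[:,1],-np.ones(len(n))]@W[:3,:3]      # world dirs
    return -W[:3,:3].T@W[:3,3], d
def cloud(c,d):
    v,u=np.mgrid[:384,:512]; o,D=rays(c,np.c_[u.ravel(),v.ravel()])
    return (o+D*d.reshape(-1,1)).reshape(384,512,3)
def plane(c,uv,z):
    o,D=rays(c,uv); return (o+D*((z-o[2])/D[:,2:]))[:,:2]
def band(P,xy,rad,z0,z1):
    m=(np.hypot(P[...,0]-xy[0],P[...,1]-xy[1])<rad)&(P[...,2]>z0)&(P[...,2]<z1); return m
def rect(q):
    (cx,cy),(w,h),a=cv2.minAreaRect(np.float32(q*1000)); return np.round([cx,cy,w,h,a],1)
def circ(q):
    (cx,cy),R=cv2.minEnclosingCircle(np.float32(q*1000)); return np.round([cx,cy,R],1)
E
python3 - <<'E'
from h import *
for c in ("top","side"):
    f=np.load(c+"0.npz"); p,d=f["p"],f["d"]; P=cloud(c,d)
    print(c,"table z",np.median(P[band(P,(.55,0),.03,-.05,.05)][:,2]), P[band(P,(.55,0),.03,-.05,.05)][:,2].std())
    for n,xy,z0,z1 in [("bottle",(.47,-.229),.066,.12),("jar",(.374,.293),.04,.06),("caddybody",(.487,.2),.045,.06),("caddylid",(.487,.2),.06,.075),("carton",(.37,-.295),.068,.09),("big",(.461,.06),.11,.14),("mortar",(.46,-.065),.05,.07)]:
        q=P[band(P,xy,.05,z0,z1)]
        if len(q)<5: print(n,len(q)); continue
        print(n,len(q),"mean",np.round(q.mean(0)*1000,1),"rect",rect(q[:,:2]),"zmax",q[:,2].max().round(3))
    hsv=cv2.cvtColor(p,cv2.COLOR_RGB2HSV)
    v,u=np.mgrid[:384,:512]; 
    Z5=plane(c,np.c_[u.ravel(),v.ravel()],.005).reshape(384,512,2); Z10=plane(c,np.c_[u.ravel(),v.ravel()],.010).reshape(384,512,2)
    for n,xy in [("bottle",(.624,.135)),("jar",(.51,-.40)),("caddy",(.508,.39)),("carton",(.615,-.12))]:
        near=np.hypot(*(Z5-xy).transpose(2,0,1))
        i=np.unravel_index(near.argmin(),near.shape); 
        print(n,"hsv centre",hsv[i],"tray",[hsv[np.unravel_index(np.hypot(*(Z5-np.add(xy,(dx,0))).transpose(2,0,1)).argmin(),near.shape)] for dx in(.045,-.045)])
p=np.load("side0.npz")["p"];q=np.load("top0.npz")["p"]
a=cv2.resize(p[195:335,215:365,::-1],(600,560),interpolation=3); cv2.imwrite("pics/c1.png",a)
b=cv2.resize(q[130:270,260:420,::-1],(640,560),interpolation=3); cv2.imwrite("pics/c2.png",b)
E
```

```text
top table z 0.0009916837209197338 0.006716745008457808
bottle 85 mean [ 471.7 -219.5   81.6] rect [ 473.  -221.5   30.5   27.6   87.5] zmax 0.107
jar 230 mean [372.6 300.7  49.6] rect [372.1 301.6  48.4  49.9  65.7] zmax 0.058
caddybody 125 mean [489.6 205.4  55. ] rect [490.7 207.6  47.8  44.6  45.9] zmax 0.06
caddylid 117 mean [489.7 207.5  65.8] rect [489.2 205.9  42.7  35.7  46.3] zmax 0.075
carton 199 mean [ 368.3 -290.1   75.4] rect [ 368.2 -290.    31.4   57.7   33.5] zmax 0.083
big 100 mean [465.5  62.1 124.7] rect [465.4  61.8  31.   30.1  33.5] zmax 0.135
mortar 175 mean [454.9 -68.6  58.3] rect [453.4 -69.1  71.9  75.    2.7] zmax 0.07
bottle hsv centre [  5 130 114] tray [array([  4, 133, 177], dtype=uint8), array([  4, 129, 178], dtype=uint8)]
jar hsv centre [  5 144 165] tray [array([  4, 140, 164], dtype=uint8), array([  3, 138, 164], dtype=uint8)]
caddy hsv centre [  4 135 108] tray [array([  4, 132, 180], dtype=uint8), array([  3, 136, 165], dtype=uint8)]
carton hsv centre [  7 124 181] tray [array([  4, 135, 172], dtype=uint8), array([  4, 133, 172], dtype=uint8)]
s
[... 396 characters left out ...]
69
carton 389 mean [ 367.6 -292.8   75.1] rect [ 367.9 -291.1   32.3   57.3   36. ] zmax 0.081
big 125 mean [465.1  56.6 122.2] rect [465.3  59.5  33.7  28.6  69.6] zmax 0.129
mortar 264 mean [454.  -69.7  57. ] rect [453.7 -71.3  73.7  72.4  37. ] zmax 0.064
bottle hsv centre [  5 181  97] tray [array([  5, 167, 150], dtype=uint8), array([  5, 164, 151], dtype=uint8)]
jar hsv centre [114  27  48] tray [array([99, 36, 50], dtype=uint8), array([  5, 150, 158], dtype=uint8)]
caddy hsv centre [  5 164 106] tray [array([  4, 157, 141], dtype=uint8), array([  4, 164, 132], dtype=uint8)]
carton hsv centre [ 17 109 164] tray [array([ 13,  60, 114], dtype=uint8), array([  6, 160, 142], dtype=uint8)]
```

View pics/c1.png

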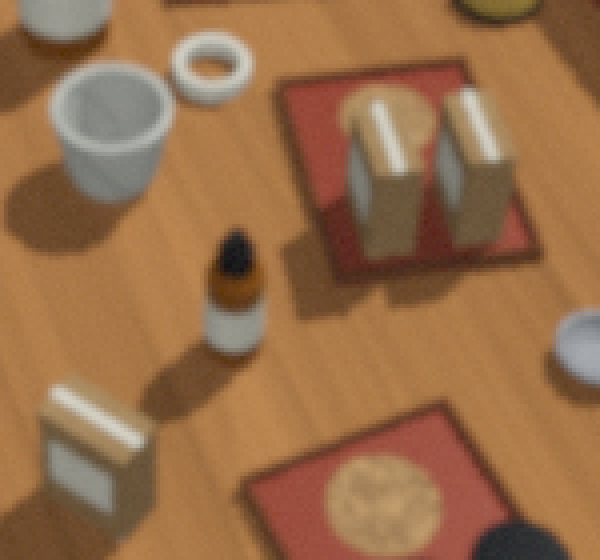

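View pics/c2.png

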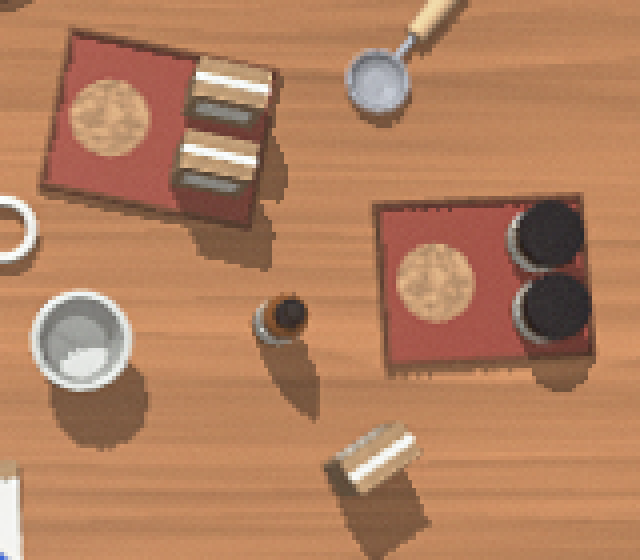

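Run:
```python
from h import *
v,u=np.mgrid[:384,:512]; uv=np.c_[u.ravel(),v.ravel()]
for c in ("top","side"):
    f=np.load(c+"0.npz"); p,d=f["p"],f["d"]
    hsv=cv2.cvtColor(cv2.GaussianBlur(p,(3,3),0),cv2.COLOR_RGB2HSV).astype(int)
    Z5=plane(c,uv,.005).reshape(384,512,2); Z10=plane(c,uv,.010).reshape(384,512,2)
    for n,xy,s in [("bottle",(.624,.131),1),("jar",(.511,-.391),-1),("caddy",(.51,.383),1),("carton",(.624,-.134),-1)]:
        if n=="carton": xy=(.634,-.085)
        near=np.hypot(*(Z5-xy).transpose(2,0,1))
        for _ in range(3):
            m=(near<.040)&(hsv[...,0]>=9)&(hsv[...,0]<25)&(hsv[...,2]>110)
            k,l,st,ce=cv2.connectedComponentsWithStats(m.astype(np.uint8)); i=1+st[1:,4].argmax()
            q=Z5[l==i]; ctr=q.mean(0); near=np.hypot(*(Z5-ctr).transpose(2,0,1))
        tm=(np.hypot(*(Z10-ctr-[0,s*.04]).transpose(2,0,1))<.125)&((hsv[...,0]<8)|(hsv[...,0]>172))&(hsv[...,1]>110)&(P[...,2]<.02 if 0 else True)
        k,l,st,ce=cv2.connectedComponentsWithStats(tm.astype(np.uint8)); i=1+st[1:,4].argmax()
        print(c,n,"disc",np.round(ctr*1000,1),rect(q),"tray",rect(Z10[l==i]))
# neighbours top points
f=np.load("top0.npz");P=cloud("top",f["d"])
for n,xy,z0,z1 in [("jar",(.515,-.475),.04,.06),("caddy",(.515,.465),.05,.075),("carton",(.61,-.167),.068,.09),("bottle",(.645,.215),.08,.12)]:
    q=P[band(P,xy,.07,z0,z1)]; print(n,len(q),q.mean(0).round(4),rect(q[:,:2]))
p=f["p"][225:265,325:375,::-1]
q=np.load("side0.npz")["p"][285:330,220:260,::-1]
cv2.imwrite("pics/c3.png",np.hstack([cv2.resize(p,(500,400),interpolation=0),cv2.resize(q,(300,400),interpolation=0)]))
```

```text
top bottle disc [617.2  90.6] [617.4  90.5  59.8  60.2  27.7] tray [626.1 128.7 162.9 122.6  75.6]
top jar disc [ 507.7 -351.4] [ 5.079e+02 -3.519e+02  5.690e+01  6.140e+01  4.000e-01] tray [ 508.9 -391.   123.7  162.6    3. ]
top caddy disc [503.2 345.5] [503.  344.8  56.5  60.6   0.8] tray [508.1 383.9 162.7 123.8  81.8]
top carton disc [634.8 -95.2] [635.5 -94.6  60.3  58.8  44.9] tray [ 626.1 -134.5  162.   122.    78.8]
side bottle disc [616.6  92.5] [616.4  92.6  65.2  68.4  32. ] tray [624.2 126.9 157.6 121.2  75.8]
side jar disc [ 507.6 -350.3] [ 508.1 -349.9   64.4   62.5   65.6] tray [ 508.1 -391.4  120.3  160.9    3.4]
side caddy disc [502.1 348.2] [502.  349.3  69.5  64.1  69.3] tray [505.5 378.9 152.5 119.2  83.1]
side carton disc [635.1 -98.2] [635.3 -98.9  75.   72.6  57.7] tray [ 578.4 -121.8  162.5   50.    65.6]
jar 388 [ 0.5127 -0.4343  0.0539] [ 512.5 -434.3  104.8   49.7    4.2]
caddy 435 [0.5122 0.4258 0.0651] [514.7 427.2  50.  104.8  83.5]
carton 407 [ 0.6175 -0.1752  0.0802] [ 618.6 -175.8   56.5   88.1   78.6]
bottle 97 [0.6361 0.1691 0.0941] [635.8 170.   21.9  77.4  75.5]
```

View pics/c3.png

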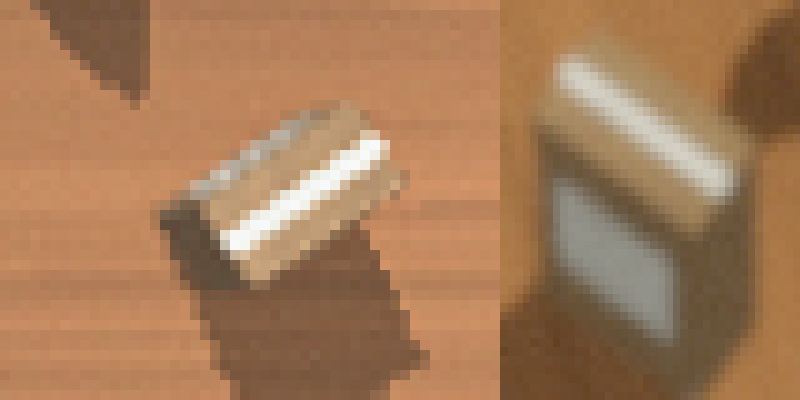

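```bash
cat >> h.py <<'E'
from scipy.spatial.transform import Rotation as Ro
def go(*way,o=None):
    "way: (x,y,z,jaw_yaw_deg or None) in mm; prints turn and then shifts in tool axes, after turning"
    o=o or r.get_obs(); R=Ro.from_rotvec(o["orientation"]).as_matrix(); p=o["tcp_pos"]*1000
    print("t",round(float(o["clock"]),2),"p",p.round(1),"x",R[:,0].round(3),"jaw yaw",np.degrees(np.arctan2(R[1,1],R[0,1])).round(1),"w",round(float(o["grip_width"])*1000,1),"F",np.round(o["contact_force"],1),"j7",round(float(o["joints"][6]),2))
    for x,y,z,a in way:
        t=0
        if a is not None:
            c=np.arctan2(R[1,1],R[0,1]); dw=(np.radians(a)-c+np.pi/2)%np.pi-np.pi/2
            t=-dw if R[2,0]<0 else dw
            R=R@Ro.from_rotvec([t,0,0]).as_matrix()
        s=R.T@(np.array([x,y,z])-p); p=np.array([x,y,z],float)
        print("  turn",round(t,3),"shift",s.round(1))
E
python3 - <<'E'
from h import *
f=np.load("top0.npz");P=cloud("top",f["d"]); q=P[band(P,(.472,-.222),.05,.085,.12)]; print("cap top",len(q),q.mean(0).round(4))
f=np.load("side0.npz");P=cloud("side",f["d"]); q=P[band(P,(.472,-.222),.05,.085,.12)]; print("cap side",len(q),q.mean(0).round(4))
go((500,330,230,0),(472,-224,230,None),(472,-224,33,None))
E
```

```text
cap top 35 [ 0.4732 -0.2199  0.0936]
cap side 65 [ 0.4721 -0.2247  0.0917]
t 1.1 p [179.3 650.8 231.3] x [-0. -0. -1.] jaw yaw 74.6 w 85.2 F [ 0.6 -1.2  0.6] j7 -0.08
  turn 1.302 shift [  1.3 320.7 320.8]
  turn 0 shift [  0. -28. 554.]
  turn 0 shift [197.   0.  -0.]
```

Run:
```python
from h import *
go((500,330,230,None),(473,-222.5,230,None),(473,-222.5,33,None))
```

```text
t 1.1 p [179.3 650.8 231.3] x [-0. -0. -1.] jaw yaw 74.6 w 85.2 F [ 0.6 -1.2  0.6] j7 -0.08
  turn 0 shift [   1.3 -224.1  394.4]
  turn 0 shift [   0.  -539.8  120.7]
  turn 0 shift [197.   0.   0.]
```

```bash
python3 -m pendant '[85,0,-20,36,0, 85,0,-20,36,0, 85,0,-20,36,0, 85,0,-20,36,0, 85,0,-20,36,0, 85,0,-20,36,0, 85,0,-20,36,0, 85,0,-20,36,0, 85,0,-20,36,0, 85,0,-20,36,0, 85,0,-24,34,0, 85,0,-45,10,0, 85,0,-45,10,0, 85,0,-45,10,0, 85,0,-45,10,0, 85,0,-45,10,0, 85,0,-45,10,0, 85,0,-45,10,0, 85,0,-45,10,0, 85,0,-45,10,0]' 40
python3 - <<'E'
from h import *
go((473,-222.5,230,None),(473,-222.5,33,None))
E
```

```text
clock: 3.6
tcp_pos: [0.4787, -0.0856, 0.2316]
orientation: [0.211, 1.56, -0.211]
contact_force: [0.2, 0.4, -0.4]
grip_width: 0.0851
t 3.6 p [478.7 -85.6 231.6] x [ 0.001  0.    -1.   ] jaw yaw 74.6 w 85.1 F [ 0.2  0.4 -0.4] j7 1.43
  turn 0 shift [   1.6 -133.5   30.8]
  turn 0 shift [ 1.97e+02 -1.00e-01 -2.00e-01]
```

```bash
python3 -m pendant '[85,0,-44.5,10,0, 85,0,-44.5,10,0, 85,0,-44.5,10.8,0, 85,0,0,0,0, 85,40,0,0,0, 85,40,0,0,0, 85,40,0,0,0, 85,40,0,0,0, 85,20,0,0,0, 85,18,0,0,0, 85,0,0,0,0, 20,0,0,0,0, 20,0,0,0,0, 20,0,0,0,0, 20,0,0,0,0, 20,0,0,0,0, 20,0,0,0,0, 20,0,0,0,0]' 40
python3 - <<'E'
from h import *
go((473,-222.5,33,None))
E
```

```text
clock: 5.85
tcp_pos: [0.4736, -0.2212, 0.0341]
orientation: [0.211, 1.559, -0.211]
contact_force: [-0.4, 0.6, 4.8]
grip_width: 0.0333
t 5.85 p [ 473.6 -221.2   34.1] x [ 0.001 -0.    -1.   ] jaw yaw 74.6 w 33.3 F [-0.4  0.6  4.8] j7 1.93
  turn 0 shift [ 1.1 -1.5 -0.2]
```

```bash
python3 -m pendant '[20,-20,0,0,0, 20,-40,0,0,0, 20,-50,0,0,0, 20,-40,0,0,0, 20,0,0,0,0]'
python3 - <<'E'
from h import *
go((617,91.3,184,None),(617,91.3,60,None))
p,d=viewer.grab_frame("top");P=cloud("top",d)
p2,d2=viewer.grab_frame("side");cv2.imwrite("pics/s1.png",cv2.resize(p2[200:330,180:340,::-1],(640,520),interpolation=3))
E
```

```text
clock: 6.48
tcp_pos: [0.475, -0.2219, 0.1865]
orientation: [0.211, 1.554, -0.211]
contact_force: [0.3, -0.6, -1.6]
grip_width: 0.0331
t 6.47 p [ 475.  -221.9  186.5] x [ 0.007 -0.001 -1.   ] jaw yaw 74.6 w 33.1 F [ 0.3 -0.6 -1.6] j7 1.8
  turn 0 shift [  3.1 339.7  53.7]
  turn 0 shift [ 1.24e+02 -1.00e-01 -8.00e-01]
```

View pics/s1.png

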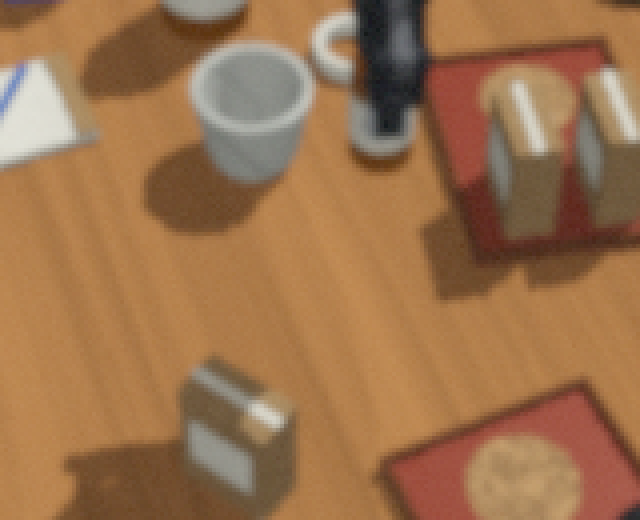

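```bash
python3 -m pendant '[20,0,37.5,6,0, 20,0,38,6,0, 20,0,38,6,0, 20,0,38,6,0, 20,0,38,6,0, 20,0,38,6,0, 20,0,38,6,0, 20,0,38,6,0, 20,3,36,5.7,0, 20,0,0,0,0, 20,40,0,0,0, 20,40,0,0,0, 20,30,0,0,0, 20,10,0,0,0, 20,0,0,0,0, 20,0,0,0,0]'
python3 - <<'E'
from h import *
go((617,91.3,38.5,None))
E
```

```text
clock: 8.57
tcp_pos: [0.6159, 0.0918, 0.0615]
orientation: [0.212, 1.559, -0.211]
contact_force: [0.2, -0.2, -1.7]
grip_width: 0.0329
t 8.57 p [615.9  91.8  61.5] x [ 0.002  0.    -1.   ] jaw yaw 74.6 w 32.9 F [ 0.2 -0.2 -1.7] j7 1.28
  turn 0 shift [23.  -0.2  1.2]
```

```bash
python3 -m pendant '[20,10,0,0.6,0, 20,7,0,0.6,0, 20,3,0,0,0, 20,2,0,0,0, 20,0,0,0,0]'
python3 - <<'E'
from h import *
go()
E
```

```text
clock: 9.2
tcp_pos: [0.616, 0.0916, 0.0392]
orientation: [0.211, 1.561, -0.211]
contact_force: [-3.7, 0.1, 7.6]
grip_width: 0.0333
t 9.2 p [616.   91.6  39.2] x [-0.001  0.    -1.   ] jaw yaw 74.6 w 33.3 F [-3.7  0.1  7.6] j7 1.29
```

```bash
python3 -m pendant '[55,0,0,0,0, 55,0,0,0,0, 55,0,0,0,0, 60,0,0,0,0, 60,-20,0,0,0, 60,-40,0,0,0, 60,-45,0,0,0, 85,-45,0,0,0, 85,-40,0,0,0, 85,0,0,0,0]'
python3 - <<'E'
from h import *
go((372,300.5,230,75),(372,300.5,18,None))
for c in("top","side"):
    p,d=viewer.grab_frame(c);P=cloud(c,d); q=P[band(P,(.617,.091),.05,.07,.13)]; print(c,len(q),q.mean(0).round(4) if len(q) else "", [ (round(x["score"],2),np.round(x["location"],3)) for x in nets.look_for("bottle_mid",c)])
    cv2.imwrite(f"pics/{c}2.png",cv2.resize(p[:,:,::-1],(800,600)))
    np.savez(c+"2.npz",p=p,d=d)
E
```

```text
clock: 10.45
tcp_pos: [0.6185, 0.0916, 0.2336]
orientation: [0.214, 1.553, -0.209]
contact_force: [0.2, -1.0, -0.4]
grip_width: 0.0854
t 10.45 p [618.5  91.6 233.6] x [ 0.008  0.002 -1.   ] jaw yaw 74.6 w 85.4 F [ 0.2 -1.  -0.4] j7 1.21
  turn -0.008 shift [   2.1  137.9 -292.2]
  turn 0 shift [212.   -0.9  -1.5]
top 0  [(0.31, array([0.489, 0.208, 0.056]))]
side 116 [0.6133 0.085  0.0845] [(0.76, array([0.612, 0.081, 0.056]))]
```

View pics/side2.png

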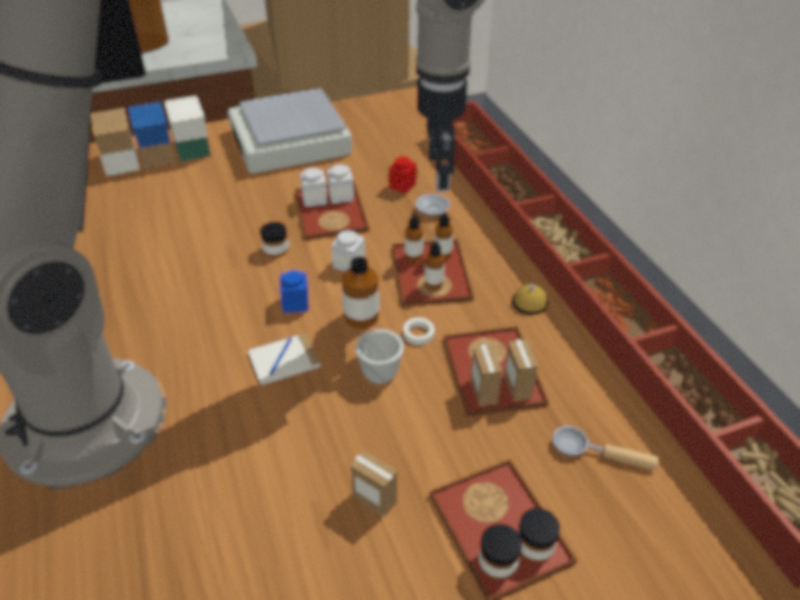

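```bash
python3 -m pendant '[85,0,17,-36.5,0, 85,0,17,-36.5,0, 85,0,17,-36.5,0, 85,0,17,-36.5,0, 85,0,17.5,-36.5,0, 85,0,17.5,-36.5,0, 85,0,17.5,-36.5,0, 85,0,17.5,-36.5,0, 85,0,0,0,0, 85,45,0,0,0, 85,45,0,0,0, 85,40,0,0,0, 85,0,0,0,0, 85,0,0,0,0]'
python3 - <<'E'
from h import *
go((372,300.5,18,None))
p,d=viewer.grab_frame("top");P=cloud("top",d); q=P[band(P,(.617,.091),.05,.085,.13)]; print(len(q),q.mean(0).round(4))
p,d=viewer.grab_frame("side");P=cloud("side",d); q=P[band(P,(.617,.091),.05,.085,.13)]; print(len(q),q.mean(0).round(4))
E
```

```text
clock: 12.4
tcp_pos: [0.3722, 0.3022, 0.0991]
orientation: [0.212, 1.56, -0.212]
contact_force: [0.3, 0.6, 0.4]
grip_width: 0.0849
t 12.4 p [372.2 302.2  99.1] x [ 0.001  0.    -1.   ] jaw yaw 74.5 w 84.9 F [0.3 0.6 0.4] j7 0.61
  turn 0 shift [81.1 -1.7  0.2]
38 [0.6147 0.0895 0.0962]
53 [0.6142 0.0875 0.0939]
```

```bash
python3 -m pendant '[85,35,-1,0,0, 85,30,-0.5,0,0, 85,16,0,0,0, 85,0,0,0,0, 40,0,0,0,0, 40,0,0,0,0, 40,0,0,0,0, 40,0,0,0,0, 40,0,0,0,0, 40,0,0,0,0]' 40
python3 - <<'E'
from h import *
go()
E
```

```text
clock: 13.75
tcp_pos: [0.3716, 0.3016, 0.0186]
orientation: [0.213, 1.559, -0.209]
contact_force: [-0.8, -1.1, 7.4]
grip_width: 0.051
t 13.75 p [371.6 301.6  18.6] x [ 0.001  0.002 -1.   ] jaw yaw 74.6 w 51.0 F [-0.8 -1.1  7.4] j7 0.66
```

```bash
python3 -m pendant '[40,-20,0,0,0, 40,-45,0,0,0, 40,-50,0,0,0, 40,-50,0,0,0, 40,-46,0,0,0, 40,0,0,0,0]'
python3 - <<'E'
from h import *
go((520,0,230,None),(507.7,-351,230,None),(507.7,-351,45,None))
E
```

```text
clock: 14.5
tcp_pos: [0.3725, 0.3023, 0.2322]
orientation: [0.217, 1.556, -0.205]
contact_force: [0.4, 0.0, -1.5]
grip_width: 0.0502
t 14.5 p [372.5 302.3 232.2] x [ 0.005  0.007 -1.   ] jaw yaw 74.6 w 50.2 F [ 0.4  0.  -1.5] j7 0.54
  turn 0 shift [   1.  -252.3  222.5]
  turn 0 shift [  -2.4 -341.6   81.4]
  turn 0 shift [185.   -1.4  -0.6]
```

```bash
python3 -m pendant '[40,0,-31,27.5,0, 40,0,-31.5,28,0, 40,0,-31.5,28,0, 40,0,-31.5,28,0, 40,0,-31.5,28,0, 40,0,-31.5,28,0, 40,0,-32,27.5,0, 40,0,-32,27.5,0, 40,0,-38,9,0, 40,0,-38,9,0, 40,0,-38,9,0, 40,0,-38,9,0, 40,0,-38,9,0, 40,0,-38,9,0, 40,0,-38,9,0, 40,0,-38,9,0, 40,0,-37.5,9.5,0, 40,0,0,0,0]'
python3 -m pendant '[40,45,0,0,0, 40,50,0,0,0, 40,45,0,0,0, 40,35,0,0,0, 40,0,0,0,0, 40,0,0,0,0]'
python3 - <<'E'
from h import *
go((507.7,-351,23.6,None))
E
```

```text
clock: 16.75
tcp_pos: [0.5039, -0.356, 0.2271]
orientation: [0.214, 1.562, -0.217]
contact_force: [-0.9, 0.7, -1.3]
grip_width: 0.0509
clock: 17.5
tcp_pos: [0.5067, -0.3525, 0.0542]
orientation: [0.21, 1.56, -0.211]
contact_force: [0.6, 0.1, -1.4]
grip_width: 0.0506
t 17.5 p [ 506.7 -352.5   54.2] x [ 0.001 -0.    -1.   ] jaw yaw 74.6 w 50.6 F [ 0.6  0.1 -1.4] j7 2.19
  turn 0 shift [30.6  1.7  0.5]
```

```bash
python3 -m pendant '[40,15,1.7,0.5,0, 40,10,0,0,0, 40,4,0,0,0, 40,2.5,0,0,0, 40,0,0,0,0, 60,0,0,0,0, 60,0,0,0,0, 60,0,0,0,0, 64,0,0,0,0]'
python3 - <<'E'
from h import *
go((507.7,-351,200,None))
E
```

```text
clock: 18.62
tcp_pos: [0.5072, -0.3511, 0.0216]
orientation: [0.211, 1.561, -0.211]
contact_force: [0.2, -0.6, -0.1]
grip_width: 0.064
t 18.62 p [ 507.2 -351.1   21.6] x [-0.  0. -1.] jaw yaw 74.6 w 64.0 F [ 0.2 -0.6 -0.1] j7 2.21
  turn 0 shift [-178.4    0.2    0.5]
```

```bash
python3 -m pendant '[64,-20,0,0,0, 64,-45,0,0,0, 70,-50,0,0,0, 85,-50,0,0,0, 85,-44,0,0,0, 85,0,0,0,0]'
python3 - <<'E'
from h import *
go((530,-60,230,47),(490,206.5,230,None),(490,206.5,16,None))
for c in("top","side"):
    p,d=viewer.grab_frame(c);P=cloud(c,d); q=P[band(P,(.508,-.351),.05,.045,.07)]; 
    if len(q)>9: print(c,len(q),q.mean(0).round(4),rect(q[:,:2]))
    q=P[band(P,(.49,.206),.05,.05,.075)]; 
    if len(q)>9: print(c,len(q),q.mean(0).round(4),rect(q[:,:2]))
E
```

```text
clock: 19.38
tcp_pos: [0.5087, -0.353, 0.2361]
orientation: [0.209, 1.552, -0.213]
contact_force: [0.7, 0.1, -0.1]
grip_width: 0.085
t 19.38 p [ 508.7 -353.   236.1] x [ 0.008 -0.004 -1.   ] jaw yaw 74.6 w 85.0 F [ 0.7  0.1 -0.1] j7 2.07
  turn 0.481 shift [   5.2  228.8 -184.3]
  turn 0 shift [  -1.3  167.6 -211. ]
  turn 0 shift [214.   -0.5  -1.7]
top 233 [ 0.5056 -0.3508  0.054 ] [ 506.3 -351.    50.2   51.5   37.6]
top 234 [0.4897 0.207  0.0601] [490.7 207.5  47.1  44.4  46.2]
side 467 [ 0.5052 -0.3541  0.0537] [ 506.3 -352.3   50.2   50.1   66.1]
side 183 [0.4893 0.2006 0.0591] [491.  207.3  52.9  45.7  43.1]
```

```bash
python3 -m pendant '[85,0,0,0,0.125, 85,0,0,0,0.125, 85,0,0,0,0.125, 85,0,0,0,0.125, 85,0,33,-26,0, 85,0,33,-26,0, 85,0,33,-26,0, 85,0,33,-26,0, 85,0,33,-26,0, 85,0,33,-26,0, 85,0,33,-27,0, 85,0,28,-35,0, 85,0,28,-35,0, 85,0,28,-35,0, 85,0,28,-35,0, 85,0,28,-35,0, 85,0,26,-34,0, 85,0,0,0,0]'
python3 - <<'E'
from h import *
go((490.7,207,100,None),(490.7,207,16,None))
E
```

```text
clock: 21.72
tcp_pos: [0.4995, 0.2107, 0.2293]
orientation: [0.595, 1.49, -0.597]
contact_force: [0.2, -0.0, 0.6]
grip_width: 0.0849
t 21.73 p [499.5 210.7 229.3] x [-0.003 -0.001 -1.   ] jaw yaw 46.3 w 84.9 F [ 0.2 -0.   0.6] j7 0.51
  turn 0 shift [129.3  -8.4  -3.6]
  turn 0 shift [84.   0.2  0.1]
```

```bash
python3 -m pendant '[85,30,-4.5,-2,0, 85,40,-4,-1.5,0, 85,45,0,0,0, 85,45,0,0,0, 85,35,0,0,0, 85,18,0,0,0, 85,0,0,0,0, 35,0,0,0,0, 35,0,0,0,0, 35,0,0,0,0, 35,0,0,0,0, 35,0,0,0,0, 35,0,0,0,0]' 40
python3 - <<'E'
from h import *
go()
E
```

```text
clock: 23.35
tcp_pos: [0.4942, 0.2038, 0.0192]
orientation: [0.603, 1.484, -0.599]
contact_force: [-0.4, -0.4, 7.0]
grip_width: 0.0456
t 23.35 p [494.2 203.8  19.2] x [ 0.002  0.002 -1.   ] jaw yaw 46.0 w 45.6 F [-0.4 -0.4  7. ] j7 0.74
```

```bash
python3 -m pendant '[35,-20,0,0,0, 35,-40,0,0,0, 35,-40,0,0,0, 35,-40,0,0,0, 35,0,0,0,-0.126, 35,0,0,0,-0.126, 35,0,0,0,-0.126, 35,0,0,0,-0.126, 35,0,0,0,-0.126, 35,0,0,0,0, 35,0,0,0,0]'
python3 - <<'E'
from h import *
go((507.4,345.4,158,82.1),(507.4,345.4,50,None))
E
```

```text
clock: 24.72
tcp_pos: [0.4929, 0.203, 0.1579]
orientation: [0.111, 1.568, -0.111]
contact_force: [0.5, -0.6, -2.3]
grip_width: 0.0455
t 24.73 p [492.9 203.  157.9] x [ 0.  0. -1.] jaw yaw 81.9 w 45.5 F [ 0.5 -0.6 -2.3] j7 1.13
  turn -0.003 shift [ -0.  143.   -5.2]
  turn 0 shift [108.  -0.  -0.]
```

```bash
python3 -m pendant '[35,0,28,-1,-0.003, 35,0,35,-1.2,0, 35,0,35,-1.5,0, 35,0,28,-1,0, 35,0,17,-0.5,0, 35,0,0,0,0, 35,40,0,0,0, 35,40,0,0,0, 35,28,0,0,0, 35,0,0,0,0, 35,0,0,0,0]'
python3 - <<'E'
from h import *
go((507.4,345.4,24,82.1))
from h import *
for c in("top","side"):
    p,d=viewer.grab_frame(c);P=cloud(c,d); np.savez(c+"3.npz",p=p,d=d)
    q=P[band(P,(.617,.091),.05,.085,.13)]; print(c,len(q),q.mean(0).round(4))
E
```

```text
clock: 26.1
tcp_pos: [0.5083, 0.345, 0.051]
orientation: [0.108, 1.567, -0.107]
contact_force: [-1.4, 0.4, -1.4]
grip_width: 0.0455
t 26.1 p [508.3 345.   51. ] x [ 0.001  0.001 -1.   ] jaw yaw 82.1 w 45.5 F [-1.4  0.4 -1.4] j7 1.02
  turn 0.001 shift [27.   0.2 -1. ]
top 40 [0.6142 0.0891 0.0964]
side 54 [0.614  0.0871 0.0942]
```

```bash
python3 -m pendant '[35,14,0.2,-1,0, 35,8,0,0,0, 35,3.5,0,0,0, 35,2.5,0,0,0, 35,0,0,0,0, 55,0,0,0,0, 55,0,0,0,0, 58,0,0,0,0, 60,0,0,0,0, 60,-20,0,0,0, 60,-45,0,0,0, 85,-50,0,0,0, 85,-50,0,0,0, 85,-45,0,0,0, 85,0,0,0,0]'
python3 - <<'E'
from h import *
go((560,60,230,None),(530,-200,230,34.7),(368,-290.5,230,None),(368,-290.5,28,None))
E
```

```text
clock: 28.08
tcp_pos: [0.5087, 0.3468, 0.2374]
orientation: [0.112, 1.562, -0.102]
contact_force: [-0.9, -0.4, -0.9]
grip_width: 0.085
t 28.07 p [508.7 346.8 237.4] x [ 0.007  0.006 -1.   ] jaw yaw 82.2 w 85.0 F [-0.9 -0.4 -0.9] j7 0.92
  turn 0 shift [   5.9 -277.2   89.8]
  turn 0.829 shift [  -1.8 -172.7  196.7]
  turn 0 shift [  -1.6 -184.7  -17.8]
  turn 0 shift [202.   -1.8   0.3]
```

```bash
python3 -m pendant '[85,0,-39.5,13,0, 85,0,-39.5,13,0, 85,0,-39.5,13,0, 85,0,-39.5,13,0, 85,0,-39.5,13,0, 85,0,-39.5,13,0, 85,0,-39.5,12,0, 85,0,0,0,0.118, 85,0,0,0,0.118, 85,0,0,0,0.118, 85,0,0,0,0.118, 85,0,0,0,0.118, 85,0,0,0,0.118, 85,0,0,0,0.121, 85,0,0,0,0]'
python3 - <<'E'
from h import *
go((530,-200,230,34.7),(368,-290.5,230,None),(368,-290.5,28,None))
for c in("top","side"):
    p,d=viewer.grab_frame(c);P=cloud(c,d)
    for n,xy,z0,z1 in [("caddylid",(.503,.346),.066,.09),("caddy",(.503,.346),.055,.09),("carton",(.368,-.29),.07,.09)]:
        q=P[band(P,xy,.045,z0,z1)]
        if len(q)>9: print(c,n,len(q),q.mean(0).round(4),rect(q[:,:2]))
E
```

```text
clock: 29.95
tcp_pos: [0.5576, 0.0597, 0.2317]
orientation: [0.751, 1.437, -0.752]
contact_force: [-0.0, -0.6, 1.1]
grip_width: 0.0849
t 29.95 p [557.6  59.7 231.7] x [-0.001 -0.    -1.   ] jaw yaw 34.8 w 84.9 F [-0.  -0.6  1.1] j7 0.67
  turn 0.001 shift [   1.8 -170.5  197.8]
  turn 0 shift [ 1.000e-01 -1.847e+02 -1.780e+01]
  turn 0 shift [2.02e+02 1.00e-01 0.00e+00]
top caddylid 109 [0.4994 0.3426 0.0707] [4.993e+02 3.415e+02 3.400e+01 3.700e+01 2.000e-01]
top caddy 232 [0.4981 0.343  0.0653] [498.8 344.   48.2  46.6  80.6]
top carton 193 [ 0.3685 -0.2902  0.0759] [ 368.7 -289.8   31.4   56.7   32.4]
side caddylid 67 [0.4986 0.3424 0.0697] [498.  342.7  34.   31.8  13.8]
side caddy 149 [0.4971 0.3373 0.0642] [498.8 340.1  46.   45.3  82.1]
side carton 370 [ 0.3675 -0.2921  0.0754] [ 368.3 -290.9   31.6   56.6   34.1]
```

```bash
python3 -m pendant '[85,0,-24,28,0, 85,0,-24.5,28,0, 85,0,-24.5,28,0, 85,0,-24.5,28.5,0, 85,0,-24.5,28.5,0, 85,0,-24.5,28.5,0, 85,0,-24,28.3,0, 85,0,-37,-3.5,0, 85,0,-37,-3.5,0, 85,0,-37,-3.5,0, 85,0,-37,-3.5,0, 85,0,-36.7,-3.8,0, 85,0,0,0,0, 85,0,0,0,0]'
python3 - <<'E'
from h import *
go((368.5,-290.3,110,34.5),(368.5,-290.3,28,None))
E
```

```text
clock: 31.8
tcp_pos: [0.3692, -0.2903, 0.232]
orientation: [0.752, 1.436, -0.751]
contact_force: [1.0, 0.1, -0.1]
grip_width: 0.0848
t 31.8 p [ 369.2 -290.3  232. ] x [ 0.001  0.    -1.   ] jaw yaw 34.8 w 84.8 F [ 1.   0.1 -0.1] j7 1.34
  turn 0.005 shift [122.   -0.6  -0.4]
  turn 0 shift [82.  -0.1 -0. ]
```

```bash
python3 -m pendant '[85,35,-0.6,-0.4,0.005, 85,45,0,0,0, 85,45,0,0,0, 85,40,0,0,0, 85,25,0,0,0, 85,13,0,0,0, 85,0,0,0,0, 20,0,0,0,0, 20,0,0,0,0, 20,0,0,0,0, 20,0,0,0,0, 20,0,0,0,0, 20,0,0,0,0, 20,0,0,0,0]' 40
python3 - <<'E'
from h import *
go()
E
```

```text
clock: 33.55
tcp_pos: [0.3684, -0.2907, 0.0295]
orientation: [0.757, 1.434, -0.756]
contact_force: [-0.9, 0.8, 5.9]
grip_width: 0.0297
t 33.55 p [ 368.4 -290.7   29.5] x [ 0.001  0.    -1.   ] jaw yaw 34.4 w 29.7 F [-0.9  0.8  5.9] j7 1.72
```

```bash
python3 -m pendant '[20,-20,0,0,0, 20,-40,0,0,0, 20,-50,0,0,0, 20,-50,0,0,0, 20,-10,0,0,0.114, 20,0,0,0,0.114, 20,0,0,0,0.114, 20,0,0,0,0.114, 20,0,0,0,0.114, 20,0,0,0,0.114, 20,0,0,0,0.114, 20,0,0,0,0, 20,0,0,0,0]'
python3 - <<'E'
from h import *
go((635.6,-95.2,200,-11.3),(635.6,-95.2,60,None))
E
```

```text
clock: 35.17
tcp_pos: [0.3678, -0.2904, 0.1988]
orientation: [1.351, 1.111, -1.351]
contact_force: [0.7, -0.0, -0.8]
grip_width: 0.0297
t 35.17 p [ 367.8 -290.4  198.8] x [ 0.  0. -1.] jaw yaw -11.2 w 29.7 F [ 0.7 -0.  -0.8] j7 0.75
  turn 0.002 shift [  -1.1  224.3 -243.9]
  turn 0 shift [140.   0.   0.]
```

```bash
python3 -m pendant '[20,0,24.5,-27,0.002, 20,0,25,-27,0, 20,0,25,-27,0, 20,0,25,-27,0, 20,0,25,-27,0, 20,0,25,-27,0, 20,0,25,-27,0, 20,0,25,-27,0, 20,-1,24.8,-27.9,0, 20,0,0,0,0, 20,45,0,0,0, 20,45,0,0,0, 20,35,0,0,0, 20,15,0,0,0, 20,0,0,0,0, 20,0,0,0,0]'
python3 - <<'E'
from h import *
go((635.6,-95.2,34.4,-11.3))
E
```

```text
clock: 37.17
tcp_pos: [0.6369, -0.0964, 0.0614]
orientation: [1.355, 1.106, -1.353]
contact_force: [-0.4, -0.9, -0.6]
grip_width: 0.0295
t 37.17 p [636.9 -96.4  61.4] x [ 0.002 -0.    -1.   ] jaw yaw -11.4 w 29.5 F [-0.4 -0.9 -0.6] j7 0.47
  turn -0.002 shift [27.  -1.6 -0.9]
```

```bash
python3 -m pendant '[20,14,-1.6,-0.9,0, 20,7,0,0,0, 20,4,0,0,0, 20,2.5,0,0,0, 20,0,0,0,0, 45,0,0,0,0, 50,0,0,0,0, 50,0,0,0,0, 55,0,0,0,0, 55,-20,0,0,0, 60,-45,0,0,0, 85,-50,0,0,0, 85,-50,0,0,0, 85,-30,0,0,0, 85,0,0,0,0]'
python3 - <<'E'
from h import *
go((560,100,230,None),(500,343,230,82),(500,343,24,None))
for c in("top","side"):
    p,d=viewer.grab_frame(c);P=cloud(c,d)
    for n,xy,z0,z1 in [("caddylid",(.503,.346),.066,.09),("caddy",(.503,.346),.055,.09)]:
        q=P[band(P,xy,.045,z0,z1)]
        if len(q)>9: print(c,n,len(q),q.mean(0).round(4),rect(q[:,:2]))
E
```

```text
clock: 39.05
tcp_pos: [0.6359, -0.0956, 0.2313]
orientation: [1.358, 1.104, -1.35]
contact_force: [0.3, 0.2, 0.5]
grip_width: 0.0851
t 39.05 p [635.9 -95.6 231.3] x [ 0.006 -0.    -1.   ] jaw yaw -11.4 w 85.1 F [0.3 0.2 0.5] j7 0.34
  turn 0 shift [   0.8 -113.2 -176.7]
  turn 1.511 shift [  -0.4 -232.3   93.2]
  turn 0 shift [2.06e+02 1.00e-01 1.20e+00]
top caddylid 112 [0.4995 0.343  0.0707] [499.  340.8  38.3  35.   85.6]
top caddy 232 [0.4981 0.3429 0.0653] [498.9 343.6  49.4  46.9  79.7]
side caddylid 67 [0.4981 0.3416 0.0699] [499.1 342.2  35.7  33.7  73.1]
side caddy 150 [0.4973 0.3374 0.0643] [499.1 341.7  48.4  45.2  81.2]
```

```bash
python3 -m pendant '[85,0,-28,-44,0, 85,0,-28,-44,0, 85,0,-28.5,-44,0, 85,0,-28.5,-44.5,0, 85,0,0,0,-0.06, 85,0,0,0,0]'
python3 - <<'E'
from h import *
go((500.5,343,231,-7.9),(500.5,343,24,None))
for c in("top","side"):
    p,d=viewer.grab_frame(c);P=cloud(c,d)
    for n,xy,z0,z1 in [("carton",(.635,-.095),.07,.1),("bottle",(.616,.09),.085,.13),("jar",(.507,-.351),.045,.07)]:
        q=P[band(P,xy,.042,z0,z1)]
        if len(q)>9: print(c,n,len(q),q.mean(0).round(4),rect(q[:,:2]))
    cv2.imwrite(f"pics/{c}4.png",cv2.resize(p[:,:,::-1],(800,600)))
E
```

```text
clock: 39.9
tcp_pos: [0.5578, 0.1013, 0.2265]
orientation: [1.309, 1.141, -1.312]
contact_force: [0.1, 0.0, -0.2]
grip_width: 0.0853
t 39.9 p [557.8 101.3 226.5] x [-0.002 -0.001 -1.   ] jaw yaw -7.9 w 85.3 F [ 0.1  0.  -0.2] j7 0.06
  turn -0.0 shift [  -4.5  -90.  -231.5]
  turn 0 shift [ 2.07e+02  3.00e-01 -2.00e-01]
top carton 200 [ 0.6331 -0.0934  0.0804] [634.1 -93.5  56.2  30.8  78. ]
top jar 236 [ 0.5053 -0.3506  0.0544] [ 504.9 -351.3   49.4   50.2    2.9]
side carton 233 [ 0.6328 -0.0972  0.0794] [634.1 -94.6  59.4  30.1  77.9]
side bottle 55 [0.6141 0.0867 0.0941] [614.6  88.1  22.   19.4  67.4]
side jar 462 [ 0.5051 -0.354   0.0538] [ 506.3 -352.8   50.8   50.5   69.4]
```

View pics/top4.png

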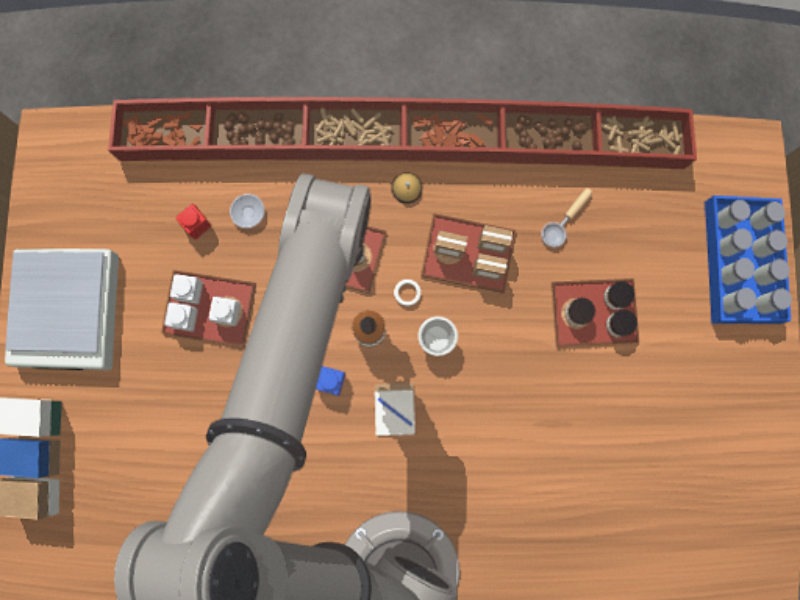

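```bash
python3 -m pendant '[85,0,-15,-38,0, 85,0,-15,-38.5,0, 85,0,-15,-38.5,0, 85,0,-15,-38.5,0, 85,0,-15,-38.5,0, 85,0,-15,-39,0, 85,0,0,0,0, 85,0,0,0,0, 85,45,0,0,0, 85,45,0,0,0, 85,30,0,0,0, 85,0,0,0,0, 85,0,0,0,0]'
python3 - <<'E'
from h import *
go((500,343,24,-7.9))
E
```

```text
clock: 41.62
tcp_pos: [0.503, 0.3411, 0.1088]
orientation: [1.314, 1.138, -1.311]
contact_force: [0.3, -0.1, 0.2]
grip_width: 0.0848
t 41.62 p [503.  341.1 108.8] x [ 0.002  0.001 -1.   ] jaw yaw -8.1 w 84.8 F [ 0.3 -0.1  0.2] j7 -0.22
  turn -0.003 shift [84.8 -3.4 -1.4]
```

```bash
python3 -m pendant '[85,35,-3.4,-1.4,-0.003, 85,30,0,0,0, 85,18,0,0,0, 85,0,0,0,0, 35,0,0,0,0, 35,0,0,0,0, 35,0,0,0,0, 35,0,0,0,0, 35,0,0,0,0, 35,0,0,0,0]'
python3 - <<'E'
from h import *
go((504,345.5,26,-7.9))
E
```

```text
clock: 42.88
tcp_pos: [0.4993, 0.3443, 0.0255]
orientation: [1.31, 1.142, -1.307]
contact_force: [0.2, -1.1, 5.8]
grip_width: 0.0456
t 42.88 p [499.3 344.3  25.5] x [ 0.001  0.001 -1.   ] jaw yaw -7.8 w 45.6 F [ 0.2 -1.1  5.8] j7 -0.15
  turn 0.002 shift [-0.5  4.5 -1.8]
```

```bash
python3 -m pendant '[35,-8,0,0,0, 35,0,3.4,-3,0, 35,0,0,0,0, 35,0,0,0,0, 35,5,0,0,0, 35,3.5,0,0,0, 35,0,0,0,0, 35,0,0,0,0]'
python3 - <<'E'
from h import *
go()
E
```

```text
clock: 43.88
tcp_pos: [0.5021, 0.3464, 0.0255]
orientation: [1.309, 1.144, -1.309]
contact_force: [-6.9, -2.1, 20.4]
grip_width: 0.0457
t 43.88 p [502.1 346.4  25.5] x [-0.001  0.002 -1.   ] jaw yaw -7.8 w 45.7 F [-6.9 -2.1 20.4] j7 -0.15
```

```bash
python3 -m pendant '[35,-1,0,0,0, 60,0,0,0,0, 60,0,0,0,0, 65,0,0,0,0, 65,0,0,0,0, 65,-20,0,0,0, 65,-45,0,0,0, 85,-50,0,0,0, 85,-50,0,0,0, 85,-40,0,0,0, 85,0,-20,-20,0, 85,0,-20,-30,0, 85,0,-20,-40,0, 85,0,-20,-40,0, 85,0,-20,-40,0, 85,0,-20,-40,0, 85,0,0,0,0, 85,0,0,0,0]'
python3 - <<'E'
from h import *
go()
for c in("top","side"):
    p,d=viewer.grab_frame(c);P=cloud(c,d)
    for n,xy,z0,z1 in [("carton",(.635,-.095),.07,.1),("bottle",(.616,.09),.085,.13),("jar",(.507,-.351),.045,.07),("caddylid",(.503,.346),.066,.09),("caddy",(.503,.346),.055,.09),("big",(.461,.06),.11,.14),("mortar",(.46,-.065),.05,.07)]:
        q=P[band(P,xy,.042,z0,z1)]
        if len(q)>9: print(c,n,len(q),q.mean(0).round(4),rect(q[:,:2]))
    cv2.imwrite(f"pics/{c}5.png",cv2.resize(p[:,:,::-1],(800,600)))
E
```

```text
clock: 46.12
tcp_pos: [0.4123, 0.5699, 0.2308]
orientation: [1.31, 1.14, -1.308]
contact_force: [-0.6, -0.2, -0.5]
grip_width: 0.0851
t 46.12 p [412.3 569.9 230.8] x [ 0.001 -0.    -1.   ] jaw yaw -7.8 w 85.1 F [-0.6 -0.2 -0.5] j7 -0.67
top carton 198 [ 0.6334 -0.0933  0.0799] [634.5 -93.2  55.8  31.6  77.4]
top bottle 37 [0.615  0.0893 0.0966] [615.4  89.9  20.5  14.9   0.9]
top jar 235 [ 0.5053 -0.3508  0.0544] [ 504.9 -350.3   49.4   52.2    1. ]
top caddylid 102 [0.5018 0.3451 0.0711] [498.5 345.5  46.7  34.    6.6]
top caddy 228 [0.5011 0.3447 0.0654] [501.9 346.2  47.7  46.5  83.6]
top big 109 [0.4651 0.0624 0.1236] [465.3  63.8  35.4  32.   72.1]
top mortar 165 [ 0.4581 -0.0671  0.0583] [454.6 -67.2  69.2  73.9  45.4]
side carton 241 [ 0.6324 -0.0975  0.0792] [634.  -94.6  60.3  30.8  78.2]
side bottle 53 [0.6139 0.0869 0.0945] [614.8  88.6  20.6  19.4  69.9]
side jar 468 [ 0.5052 -0.3543  0.0538] [ 505.8 -352.7   50.6   50.3   70. ]
side caddylid 69 [0.5016 0.3447 0.0696] [502.2 347.3  39.8  30.8  71.2]
side caddy 154 [0.5004 0.3396 0.0642] [501.9 345.1  51.1  45.5  79.5]
side big 129 [0.4656 0.0566 0.1217] [465.9  58.8  35.1  30.6  51.1]
side mortar 216 [ 0.4604 -0.0623  0.0569] [456.9 -70.2  72.1  72.9  26.2]
```

View pics/side5.png

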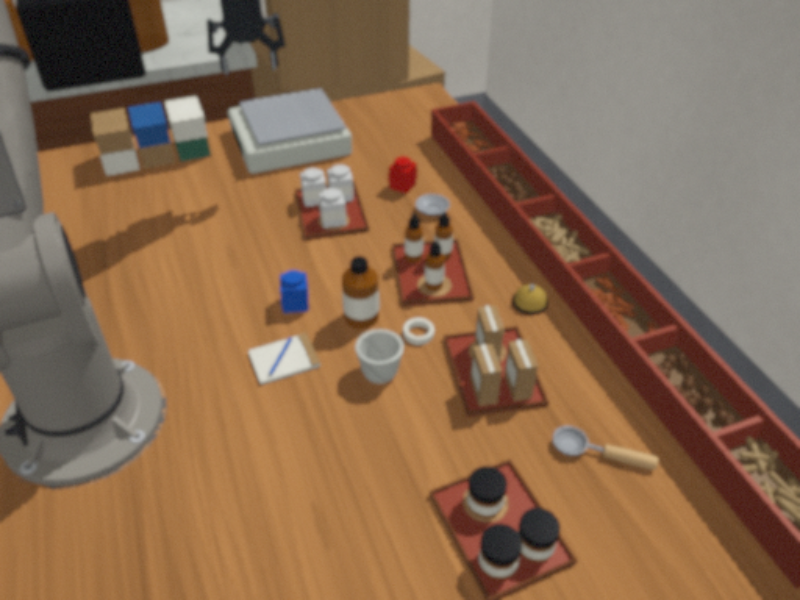

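View pics/top5.png

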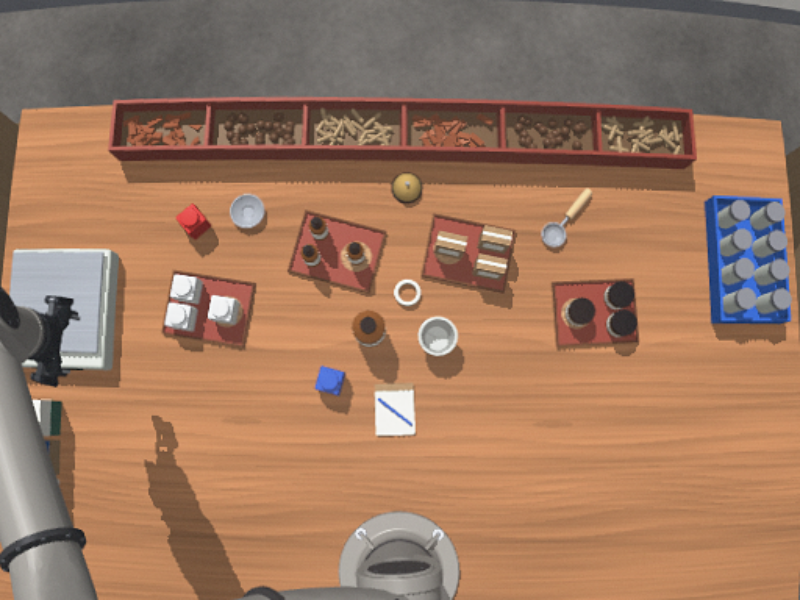

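```bash
python3 -c "
from bench import r
print(r.hand_in())"
```

```text
the job is handed in; nothing more can be done
None
```

All four items now stand upright in their trays, each within about 2 mm of its disc centre in the last camera check. I handed the job in at about 46 s on the robot's clock, with the arm clear of everything.

| Item | Final position, mm | Disc centre, mm | Angle of its y axis |
|---|---|---|---|
| Bottle | about (616, 90) | (617, 91) | – |
| Jar | about (506, -351.5) | (508, -351) | – |
| Caddy | about (502, 345.5) | (503, 346) | about 82°, same as the tray |
| Carton | about (634, -94) | (635, -95) | about 78°, tray 78.7° |

- **Caddy:** I first set it down about 4–5 mm off centre, then regripped it and moved it onto the disc. The two cameras disagreed by 2–3 mm on that disc's position. I relied mainly on the top camera.
- **Carton:** it carries a label on both broad faces. I turned it the short way, so a labelled face points the same way as its neighbours'.
- **Bystanders:** the big bottle is where it stood. The mortar's measured position varied by a few millimetres between views, but it looks unmoved in the pictures and the gripper never came near it. Nothing was knocked over.

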